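# Lock the grinding jar onto the bench mill and start it

## Task

Take the grinding jar with the orange lid from the steel tray, push it down into the bayonet ring on top of the bench mill and twist it clockwise about a quarter turn until it locks, feeling your way gently and never forcing it. Let go, and once the jar is locked press the mill's green start key. Leave the other things where they are.

Things in the scene. Friction and masses are not known exactly. Their poses are not given: they have to be found in the camera images.
- jar: Grinding jar with an orange lid, upright in the steel tray (3 mm floor), 120 mm tall, 190 to 315 g. Origin: centre of its underside, z up. Going up: a steel spigot 48 mm across to z = 31 mm (foot tapered to 43 mm over 5 mm), a clear body 60 mm across to 75 mm, the lid 64 mm across to 90 mm, a grip bar on the lid to 120 mm. A half turn makes no difference.
- jar_bar (a point): Centre of the top of the orange grip bar, 120 mm above the jar's underside; axes as the jar's. The bar is 48 mm long along x, 18 mm thick along y and stands 30 mm above the lid. Two other jars stand in the tray, 95 mm apart from centre to centre.
- jar_lugs (a point): Point on the jar's axis level with the underside of its two bayonet lugs, 12 mm above the jar's underside. The lugs stand out from the spigot at +x and -x, under the two ends of the grip bar: 60 mm over both, 12 mm wide, 5 mm high.
- drive: Bench mill drive, fixed. Origin on the socket's axis at bench level, +x to its back, z up. White housing 166 mm wide (y), x from -160 to +90 mm, 62 mm high, with a dark blue control deck, 45 mm high, in front (x below -60 mm). A dark turret 92 mm across carries the steel bayonet ring. More than 50 N between jar and drive would damage it.
- socket (a point): Centre of the top of the bayonet ring (84 mm across, bore 51 mm), 99 mm above the bench; axes as the drive's. Two opposite notches in its lip, marked yellow, 3 degrees of play either way, let the lugs in. The ring is clamped at a haphazard angle: notches within 29 degrees of the +y and -y axes, not measured. Look, or turn the jar pressing lightly until the lugs drop in.
- socket_floor (a point): Point on the axis 84 mm above the bench, level with the hard floor under the ring's lip. The lugs land on it 15 mm below the top of the ring and clear the lip, so that the jar can turn, in the lowest 2.5 mm. A sprung coupling pushes the jar up over the last 10 mm: 5 N at first, 13 N at the floor.
- lock_height (a point): Where the jar's origin is when locked, 77 mm above the bench on the axis (72 mm with the lugs on the floor). From the notches the jar turns clockwise, seen from above: after 79 degrees, 7 either way, it is under the locking pockets (red marks); at about 87 it meets a hard stop. The push taken off there, the spring lifts it into the pockets and it is locked.
- start (a joint): Travel of the green start key, m: 0 up, 0.005 fully down at 4 N; it springs back. Pressed beyond 0.003 counts.
- start_top (a point): Centre of the top of the round green start key, 24 mm across, on the control deck 115 mm in front of the socket axis; it is pressed straight down.
- jar_grey: The same kind of jar with a grey lid, in the tray; leave alone. Origin: centre of its underside.
- jar_blue: The same kind of jar with a blue lid, in the tray; leave alone. Origin: centre of its underside.
- slide_box: Closed slide box, white with a blue lid, 92 x 147 x 34 mm; leave alone. Origin: centre of its underside.
- pot: Specimen pot with a yellow cap, 48 mm across, 60 mm tall; leave alone. Origin: centre of its underside.
- bottle: White bottle with a red cap, 68 mm across, 180 mm tall; leave alone. Origin: centre of its underside.
- tip_box: Blue box of yellow pipette tips, 85 x 120 x 59 mm; leave alone. Origin: centre of its underside.
There are look-alikes about, which are no part of the job. What is shaped like the jar but pink or purple is not meant.

How it is judged:
On the way, in this order (a step that is already met when the one before it is completed fails the run):
1. The orange-lidded jar is pushed fully down in the ring, its lugs through the notches (z of jar in the frame of drive below 0.075 m and horizontal distance between jar and socket below 0.004 m), for 0.1 s.
2. The jar is turned, risen into the locking pockets (75.5 to 78.5 mm up) and let go (z of jar in the frame of drive between 0.0755 and 0.0785 m and horizontal distance between jar and socket below 0.004 m and angle between the x axis of jar and the x axis of drive, either way round below 0.95 rad and contact force between the fingers and jar below 0.2 N), for 0.2 s.
3. The green start key is pressed (beyond 3 mm) (value of joint start above 0.003 m), for 0.05 s.
At the end, for the whole second after the job is handed in: The orange-lidded jar stands locked in the bayonet ring: upright (within 0.08 rad) and at rest, its origin 75.5 to 78.5 mm up in the drive's frame and within 4 mm of the socket axis, its bar within 0.95 rad of the drive's front-to-back line; the start key has been pressed and has sprung back (z of jar in the frame of drive between 0.0755 and 0.0785 m and horizontal distance between jar and socket below 0.004 m and angle between jar's own z axis and vertical below 0.08 rad and angle between the x axis of jar and the x axis of drive, either way round below 0.95 rad and linear speed of jar below 0.02 m/s and value of joint start below 0.0015 m); the robot touches nothing.
It fails at once if the jar and the drive press on each other with more than 50 N (contact force between jar and drive above 50 N).
It fails at once if the start key is pressed while the jar is not locked (value of joint start above 0.003 m and (z of jar in the frame of drive below 0.075 m or z of jar in the frame of drive above 0.079 m or horizontal distance between jar and socket above 0.006 m)).
It fails at once if another thing is moved by more than 25 mm (distance of any of jar_grey, jar_blue, slide_box, pot, bottle, tip_box from where it was at the start of the episode above 0.025 m).
It also fails if it takes over 70 s, if anything falls off the work surface, if the arm or the gripper's body presses on something with over 40 N, if the wrist force passes 120 N, or if a joint passes its speed limit or range.

## Robot

A 6-joint arm with a two-finger parallel gripper is mounted at the origin on the work surface. World frame = base frame: x ahead of the robot, y to its left, z up, the work surface at z = 0. Lengths are in m, angles in rad, forces in N, time in s.
With the tool pointing down it reaches from about 0.35 to 0.975 m from the base axis. Payload 4.9 kg.
Tool frame: the origin (TCP) lies midway between the tips of the shut fingers; the grasp point (between the pads) lies 19 mm behind it (manip.grip_point_offset is the distance from the TCP to the grasp point, in m); z points along the fingers, y is the direction in which the jaws open and shut (so a half turn about z gives the same grasp; the last joint's range is limited). The gripper opens to 85 mm and grips with 20 to 120 N. Pads are 22 mm wide; open, the fingers measure 114 mm over their backs; the gripper's body (76 mm by 85 mm) begins 54 mm behind the grasp point. The pads swing forward as they close: fully open they stand 13 mm farther back than shut.
Start: joints at [1.162, 0.053, 1.613, -0, 1.476, -0.119], TCP at [0.179, 0.599, 0.231] pointing down, gripper open.
Joint ranges: [-3.01, 3.01], [-1.01, 2.22], [0.06, 2.58], [-1.02, 4.17], [0.09, 2.62], [-3.14, 3.14]. Speed limits (rad/s): [2.57, 2.57, 3.14, 3.14, 3.14, 3.14].

## Interface

Orientations are given as a unit quaternion [w, x, y, z].
In Python, from plant import manip gives the robot as it stands. The module is installed in compiled form; this text tells all that it offers.
- The arm moves only by the tool send_rows, never from a script. Its argument "steps" is a list of rows, each a list of 6 numbers: the shift along the tool's x, y, z in m, then the turn, a rotation vector about the tool's x, y, z in degrees. In form: [[dx, dy, dz, wx, wy, wz], ...]. A call has 1 to 8 rows; each row shifts and turns the commanded pose from where the row before left it, along the tool's axes as they then stand; what a row does not reach is not made up. A row lasts 1/8 s, in which the tool goes at most 62.5 mm and 10.7 degrees, less where a joint would pass 70% of its speed; a pose out of reach is approached as far as the arm can. A call is refused whole if a number of a shift passes 0.0625 or a number of a turn 10.7, either way. A call with a gripper value outside its range is refused whole. "grip" is the opening, from 0 (shut) to 1 (fully open), set as the call begins (left out, the last holds). The fingers move at their own pace and stop on an object; the grip force is fixed at half the most. Time passes only in rows, so rows that do not move let the fingers close. It gives the time, the measured TCP pose, the force and the opening at its end, in the units of the state.
- manip.state(): the state, without advancing time (a new reading comes with each control period).
- manip.grab_frame(name): name is "scene" or "top" or "wrist"; returns the picture (384x512x3 uint8, blue, green, red); there is no depth.
- manip.get_calibration(name): a dict with "K" (3x3 intrinsics, pixels), "R" (3x3) and "t" (3): a world point X has camera coordinates R X + t. Camera axes: x right, y down, z forward; pixel columns grow to the right and rows downward; lengths in m; the calibration is good to about 2 mm. The wrist camera is an equidistant fisheye: a pixel r from the principal point sees the ray r / f radians off the axis. A picture is of the moment at which its call begins: read the wrist's pose just before it. get_calibration takes no time and is no camera call; for the wrist camera it gives the pose at the moment of the call.
- manip.job_done(): hands the job in, once; it reports no verdict.
The state is a dict: "time": time; "joint_pos": joint angles; "joint_vel": joint speeds; "joint_efforts": joint torques, N m; "tool_pos": TCP position; "tool_rot": TCP orientation; "contact_force": force on the tool from outside, world axes, zero at the start; "ft_torque": the same for the moment, N m; "gripper_width": opening from 0.0 (shut) to 1.0 (fully open).
Only numpy, scipy, OpenCV 4.12 (cv2) and the standard library are available. Lean on these libraries where they do the work, as an engineer would, in place of code of your own. Each camera call takes 0.05 s, during which the arm holds its last target.

## Working session

There is one attempt and no reset: what is moved stays moved. The work goes in short steps, Python scripts to look and compute and a tool call to move; the robot and the scene stay as the last step left them, time stands still between calls to the robot, and variables do not carry over. Pictures are saved under pics/ and viewed, and the job is handed in when it is done.

Besides the shell and the picture viewer there is one more tool, called after "Emit:" as a command line: name --pt "numbers of a row" for each row, then --argument value for the rest. send_rows: Moves the arm, as the interface text tells. Its arguments: {"type":"object","properties":{"steps":{"type":"array"},"grip":{"type":"number"}},"required":["steps"]}

```bash
mkdir -p pics; python3 - <<'E'
from plant import manip
import cv2
s=manip.state()
for k in s: print(k,s[k])
print(manip.grip_point_offset)
for n in ["scene","top","wrist"]:
    c=manip.get_calibration(n); print(n,c)
    cv2.imwrite(f"pics/{n}0.png",manip.grab_frame(n))
E
```

```text
time 0.0
joint_pos [ 1.16195818e+00  5.33558336e-02  1.61427353e+00 -7.66194368e-06
  1.47603344e+00 -1.18978466e-01]
joint_vel [-1.89485548e-03  7.75991476e-04 -2.30890886e-04 -3.81273677e-04
  6.48786348e-04  7.21441737e-05]
joint_efforts [-1.05010939e-03 -3.93689525e+01 -3.70175421e+01 -1.67753615e-04
  7.08385240e-03 -1.28829726e-05]
tool_pos [0.17837513 0.59835442 0.2300759 ]
tool_rot [-2.66324252e-04  1.44422567e-01  9.89515564e-01 -1.00023543e-03]
contact_force [-0.61464678 -0.61629791 -0.66552588]
ft_torque [-0.02779316  0.0318302   0.00533   ]
gripper_width 1.0020620501372923
0.0187
scene {'K': array([[363.41570972,   0.        , 261.30892441],
       [  0.        , 363.41570972, 193.76813374],
       [  0.        ,   0.        ,   1.        ]]), 'R': array([[ 0.03713697,  0.99920104,  0.01476902],
       [ 0.81270554, -0.02159905, -0.58227415],
       [-0.58148994,  0.03362676, -0.81285835]]), 't': array([-0.07794224, -0.41228724,  1.40290898])}
top {'K': array([[486.36056188,   0.        , 266.25194483],
       [  0.        , 486.36056188, 191.10330857],
       [  0.        ,   0.        ,   1.        ]]), 'R': array([[-0.01778777, -0.99958122, -0.02282517],
       [-0.98870372,  0.02098304, -0.14840709],
       [ 0.14882388,  0.0199275 , -0.98866291]]), 't': array([0.07645008, 0.59127783, 1.43829486])}
wrist {'K': array([[297.31863964,   0.        , 254.66710216],
       [  0.        , 297.31863964, 188.23733238],
       [  0.        ,   0.        ,   1.        ]]), 'R': array([[ 0.28619187,  0.95816984, -0.00218388],
       [ 0.91353604, -0.27217141,  0.30228237],
       [ 0.28904346, -0.08850581, -0.95321592]]), 't': array([-0.62361315, -0.03886343,  0.37872109])}
```

View pics/scene0.png

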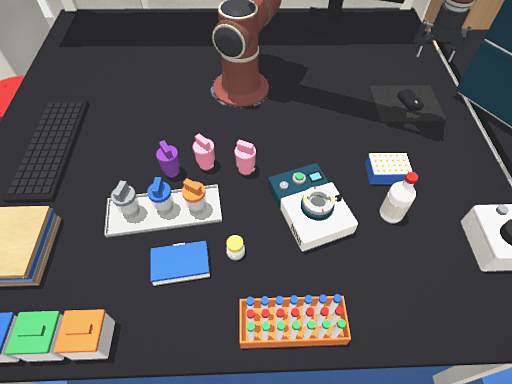

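View pics/top0.png

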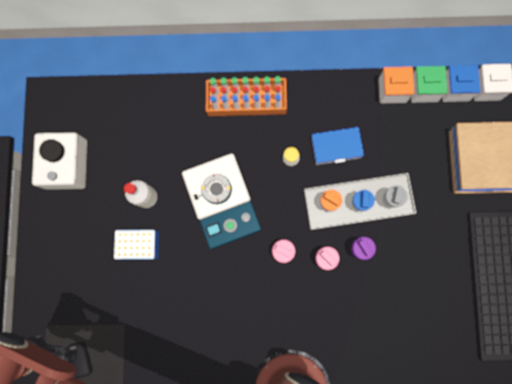

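View pics/wrist0.png

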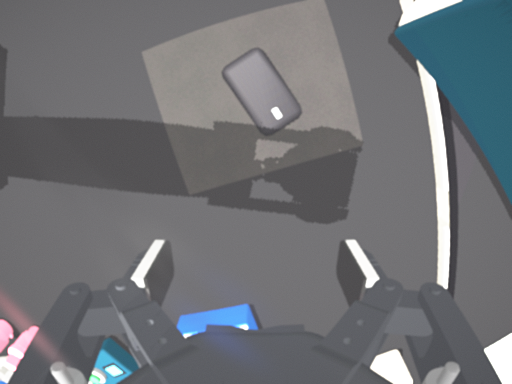

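The top view shows the orange jar at about (331,200), the mill ring at about (216,190) and the start key at about (230,226). Pink and purple decoys stand in front of the tray. I'll zoom in.

```bash
cat > h.py <<'E'
from plant import manip
import cv2, numpy as np
def ray(n,uv,c=None):
    c=c or manip.get_calibration(n); K,R,t=c["K"],c["R"],c["t"]
    uv=np.atleast_2d(uv).astype(float)
    xy=(uv-[K[0,2],K[1,2]])/[K[0,0],K[1,1]]
    if n=="wrist":
        r=np.linalg.norm(xy,axis=1,keepdims=True); 
        d=np.hstack([xy/np.maximum(r,1e-9)*np.sin(r),np.cos(r)])
    else: d=np.hstack([xy,np.ones((len(xy),1))])
    return -R.T@t, d@R
def plane(n,uv,z,c=None):
    o,d=ray(n,uv,c); s=(z-o[2])/d[:,2]; return o+d*s[:,None]
def proj(n,X,c=None):
    c=c or manip.get_calibration(n); K,R,t=c["K"],c["R"],c["t"]
    p=np.atleast_2d(X)@R.T+t
    if n=="wrist":
        rr=np.linalg.norm(p[:,:2],axis=1,keepdims=True); th=np.arctan2(rr,p[:,2:]); xy=p[:,:2]/np.maximum(rr,1e-9)*th
    else: xy=p[:,:2]/p[:,2:]
    return xy*[K[0,0],K[1,1]]+[K[0,2],K[1,2]]
def two(n1,uv1,n2,uv2):
    o1,d1=ray(n1,uv1);o2,d2=ray(n2,uv2);d1,d2=d1[0],d2[0]
    A=np.stack([d1,-d2],1);s=np.linalg.lstsq(A,o2-o1,rcond=None)[0]
    a=o1+d1*s[0];b=o2+d2*s[1];return (a+b)/2,np.linalg.norm(a-b)
def zoom(im,x0,y0,w,h,k,name):
    cv2.imwrite(name,cv2.resize(im[y0:y0+h,x0:x0+w],None,fx=k,fy=k,interpolation=cv2.INTER_CUBIC))
E
python3 - <<'E'
from h import *
t=cv2.imread("pics/top0.png");s=cv2.imread("pics/scene0.png")
a=cv2.resize(t[140:260,170:270],None,fx=4,fy=4,interpolation=2);b=cv2.resize(t[140:260,280:380],None,fx=4,fy=4,interpolation=2)
cv2.imwrite("pics/z1.png",np.hstack([a,b]))
a=cv2.resize(s[160:250,265:365],None,fx=4,fy=4,interpolation=2);b=cv2.resize(s[160:250,130:230],None,fx=4,fy=4,interpolation=2)
cv2.imwrite("pics/z2.png",np.hstack([a,b]))
E
```

```text
(no output)
```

View pics/z1.png

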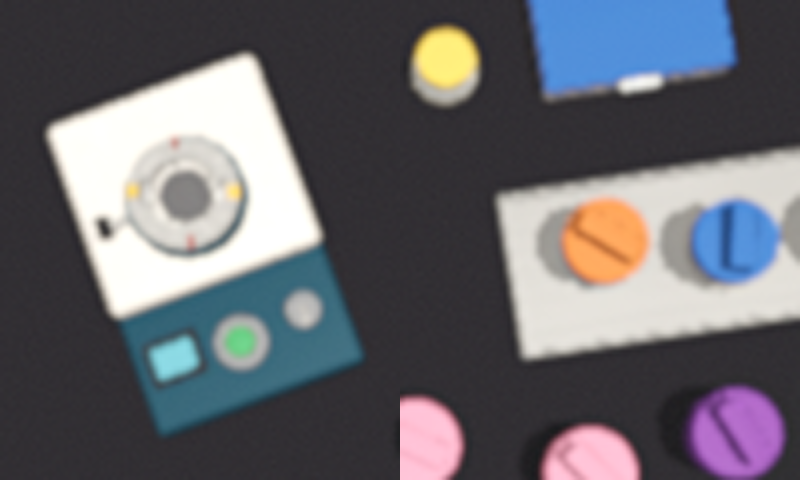

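View pics/z2.png

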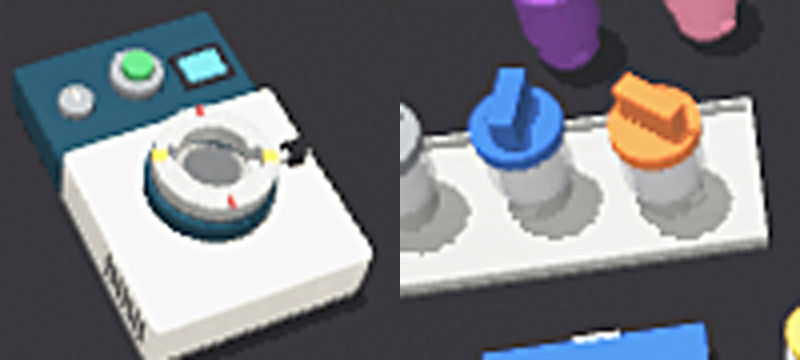

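The yellow notch marks are at top (203,188) and (228.5,188), and the red marks at (214,176) and (218,200). The orange bar runs from upper left to lower right. Now I'll measure these properly.

```bash
python3 - <<'E'
from h import *
ims={n:cv2.imread(f"pics/{n}0.png") for n in("top","scene")}
hsv={n:cv2.cvtColor(i,cv2.COLOR_BGR2HSV).astype(int) for n,i in ims.items()}
def blobs(n,lo,hi,box,z):
    m=cv2.inRange(hsv[n].astype(np.uint8),np.array(lo),np.array(hi)); M=np.zeros_like(m);x0,y0,x1,y1=box;M[y0:y1,x0:x1]=m[y0:y1,x0:x1]
    N,l,st,c=cv2.connectedComponentsWithStats(M)
    for i in range(1,N):
        if st[i,4]>=3:
            # sat weighted centroid
            print(n,c[i].round(2),st[i],'->',plane(n,c[i],z)[0].round(4))
print("yellow");blobs("top",(18,50,120),(35,255,255),(185,160,250,215),.099);blobs("scene",(18,60,120),(35,255,255),(295,180,342,225),.099)
print("red");
for n,b in(("top",(185,160,250,215)),("scene",(295,180,342,225))):
    blobs(n,(0,40,80),(10,255,255),b,.099)
    blobs(n,(170,40,80),(180,255,255),b,.099)
print("green");blobs("top",(50,80,80),(80,255,255),(210,210,250,245),.05);blobs("scene",(50,80,80),(80,255,255),(280,165,320,190),.05)
print("orange");blobs("top",(5,90,100),(18,255,255),(305,180,350,220),.093);blobs("scene",(5,90,100),(18,255,255),(175,170,215,215),.1)
E
python3 - <<'E'
import sys; sys.path.insert(0,'.')
from h import *
t=cv2.imread("pics/top0.png")
zoom(t,311,180,40,40,14,"pics/z3.png")
s=cv2.imread("pics/scene0.png")
zoom(s,172,172,44,50,12,"pics/z4.png")
E
```

```text
yellow
top [202.62 187.38] [201 186   4   4  13] -> [0.5996 0.2513 0.099 ]
top [228.25 187.56] [226 186   5   4  16] -> [0.5975 0.1756 0.099 ]
scene [304.38 198.15] [303 197   4   4  13] -> [0.5973 0.1707 0.099 ]
scene [332.  198.5] [330 197   5   4  12] -> [0.6005 0.2453 0.099 ]
red
top [213.25 175.  ] [213 174   2   3   4] -> [0.636  0.2198 0.099 ]
top [217.5 200. ] [217 199   2   3   6] -> [0.5612 0.2074 0.099 ]
scene [314.5 187.5] [314 187   2   2   4] -> [0.5623 0.2025 0.099 ]
scene [322.5 210.5] [322 209   2   4   6] -> [0.6382 0.2143 0.099 ]
green
top [229.5  224.83] [227 222   6   7  36] -> [0.4915 0.1774 0.05  ]
scene [299.   175.91] [296 172   7   8  46] -> [0.4819 0.1723 0.05  ]
orange
top [330.69 199.88] [320 190  22  21 363] -> [ 0.5554 -0.1246  0.093 ]
scene [192.54 190.56] [181 178  24  25 406] -> [ 0.5647 -0.1317  0.1   ]
```

View pics/z3.png

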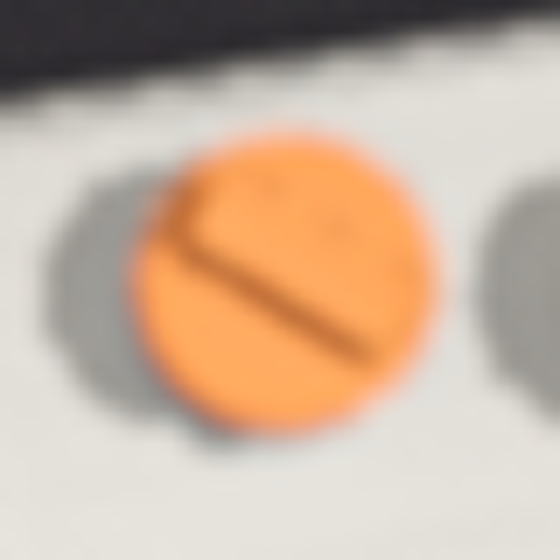

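View pics/z4.png

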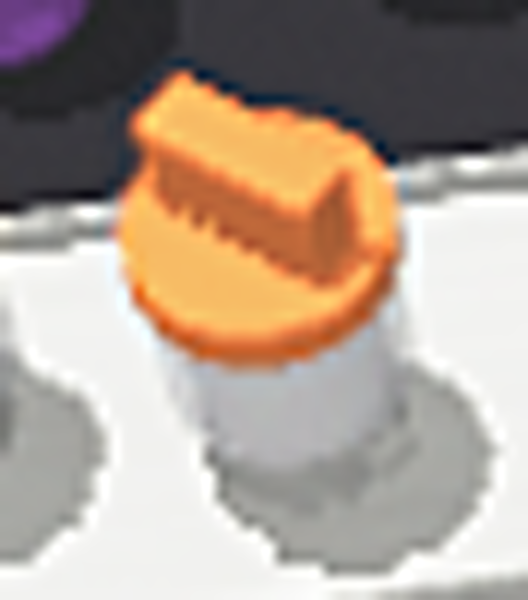

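```bash
cat >> h.py <<'E'
from scipy.spatial.transform import Rotation as Ro
def pose():
    s=manip.state(); q=s["tool_rot"]; return np.array(s["tool_pos"]),Ro.from_quat([q[1],q[2],q[3],q[0]])
def togo(p,yawy=None):
    """tool-frame shift to world p; turn about tool z so that tool y has world yaw yawy"""
    P,R=pose(); d=R.inv().apply(np.array(p)-P); M=R.as_matrix()
    y=np.degrees(np.arctan2(M[1,1],M[0,1])); print("pos",P.round(4),"yawy %.2f"%y,"tilt %.2f"%np.degrees(np.arccos(-M[2,2])),"shift(tool) mm",(d*1000).round(1))
    if yawy is not None:
        print("turn wz deg %.2f"%(-((yawy-y+180)%360-180)))
E
python3 - <<'E'
from h import *
P,R=pose(); c=manip.get_calibration("wrist"); C=-c["R"].T@c["t"]
print("cam in tool",R.inv().apply(C-P), "fwd",R.inv().apply(c["R"][2]))
print(proj("wrist",P),proj("wrist",P+[0,0,-.2]))
togo([0.56,0.19,0.30],-2)
E
```

```text
cam in tool [ 0.077121   -0.00023439 -0.14120919] fwd [-3.02535812e-01 -3.86410626e-04  9.53137940e-01]
[[255.23385606 245.47939944]] [[255.25423129 162.98494262]]
pos [0.1784 0.5985 0.2303] yawy 73.39 tilt 0.10 shift(tool) mm [-482.4 -282.5  -69.3]
turn wz deg 75.39
```

Emit:
send_rows --pt "-0.02 -0.012 -0.018 0 0 0" --pt "-0.042 -0.025 -0.018 0 0 0" --pt "-0.042 -0.025 -0.018 0 0 10" --pt "-0.0465 -0.0125 -0.015 0 0 10" --pt "-0.048 -0.005 0 0 0 10" --pt "-0.049 0.004 0 0 0 10" --pt "-0.048 0.013 0 0 0 10" --pt "-0.045 0.02 0 0 0 10"

```text
time: 1.15
tool_pos: [0.4436, 0.3438, 0.3018]
tool_rot: [0.001, 0.622, 0.783, 0.001]
contact_force: [0.7, 1.1, 0.2]
gripper_width: 1.001
```

```bash
python3 - <<'E'
from h import *
togo([0.56,0.20,0.28],-2)
E
```

```text
pos [0.4436 0.3438 0.3018] yawy 13.02 tilt 0.11 shift(tool) mm [-166.3   81.    21.9]
turn wz deg 15.02
```

Emit:
send_rows --pt "-0.04 0.019 0.005 0 0 0" --pt "-0.04 0.02 0.005 0 0 0" --pt "-0.04 0.02 0.006 0 0 0" --pt "-0.026 0.012 0.006 0 0 0" --pt "0 0 0 0 0 7.5" --pt "0 0 0 0 0 7.5" --pt "0 0 0 0 0 0" --pt "0 0 0 0 0 0"

```text
time: 2.15
tool_pos: [0.5451, 0.22, 0.279]
tool_rot: [0.0, 0.716, 0.698, 0.0]
contact_force: [-1.0, -0.7, 0.3]
gripper_width: 1.0
```

```bash
python3 - <<'E'
from h import *
togo([0.56,0.20,0.28],-2)
import pickle
c=manip.get_calibration("wrist"); im=manip.grab_frame("wrist"); cv2.imwrite("pics/w1.png",im); pickle.dump(c,open("c1.pkl","wb"))
E
```

```text
pos [0.5451 0.22   0.279 ] yawy -1.52 tilt 0.05 shift(tool) mm [-19.6  15.4  -1. ]
turn wz deg 0.48
```

View pics/w1.png

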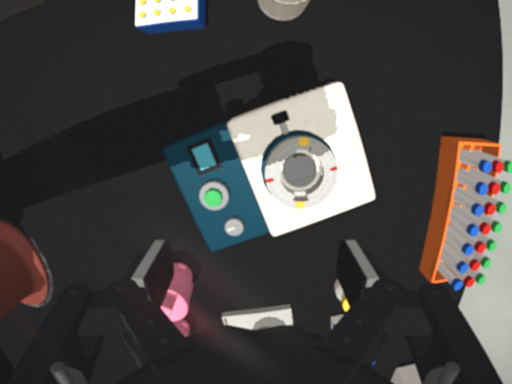

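The wrist view shows the ring at about (300,172), yellow notches at (304,142) and (300,204), red marks at (269,180) and (333,168), and the green key at (213,197).

```bash
cat > seg.py <<'E'
from h import *
def blobs(n,im,c,lo,hi,box,z,amin=3):
    h=cv2.cvtColor(im,cv2.COLOR_BGR2HSV); m=cv2.inRange(h,np.array(lo),np.array(hi)); M=np.zeros_like(m);x0,y0,x1,y1=box;M[y0:y1,x0:x1]=m[y0:y1,x0:x1]
    N,l,st,ce=cv2.connectedComponentsWithStats(M); out=[]
    for i in range(1,N):
        if st[i,4]>=amin:
            p=plane(n,ce[i],z,c)[0]; out.append((p,st[i,4])); print(ce[i].round(1),st[i,2:],p.round(4))
    return out
E
python3 - <<'E'
from seg import *; import pickle
im=cv2.imread("pics/w1.png"); c=pickle.load(open("c1.pkl","rb"))
B=(255,125,345,220)
print("y");y=blobs("wrist",im,c,(18,70,120),(35,255,255),B,.099,8)
print("r");r=blobs("wrist",im,c,(0,70,120),(10,255,255),B,.099,4); r+=blobs("wrist",im,c,(170,70,120),(180,255,255),B,.099,4)
print("g");g=blobs("wrist",im,c,(50,90,80),(80,255,255),(190,180,235,215),.05,8)
for n,f in(("wrist",(213,197)),):pass
for q in(y,r):
    if len(q)==2:
        d=q[0][0]-q[1][0];print("mid",(q[0][0]+q[1][0])/2,"ang",np.degrees(np.arctan2(d[1],d[0])),np.linalg.norm(d))
zoom(im,180,115,170,130,4,"pics/z5.png")
E
```

```text
y
[303.3 141. ] [10  9 87] [0.5996 0.248  0.099 ]
[299.9 204.2] [ 9  9 69] [0.5968 0.174  0.099 ]
r
[333.1 168.4] [ 7  4 23] [0.6346 0.2162 0.099 ]
[269.2 179.9] [ 8  5 27] [0.5613 0.2044 0.099 ]
g
[212.8 197.2] [ 17  17 237] [0.4884 0.1684 0.05  ]
mid [0.59817278 0.21099576 0.099     ] ang 87.82431622965284 0.07399308283121443
mid [0.59797089 0.21033059 0.099     ] ang 9.126939482360399 0.07419748852377088
```

View pics/z5.png

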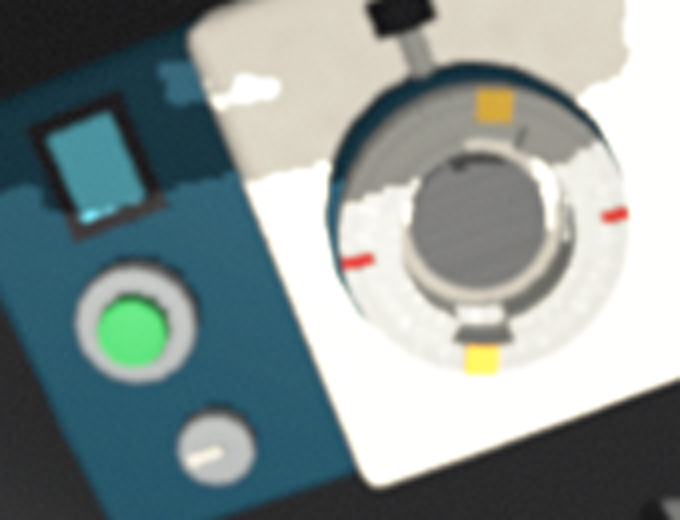

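```bash
python3 - <<'E'
from h import *
togo([0.556,-0.128,0.28],-32)
print([two("top",(330.69,199.88),"scene",(192.54,190.56))], two("top",(229.5,224.83),"scene",(299,175.91)))
E
```

```text
pos [0.5451 0.2201 0.2788] yawy -1.53 tilt 0.04 shift(tool) mm [-347.7   20.2   -1.2]
turn wz deg 30.47
[(array([ 0.55641093, -0.12946702,  0.08871003]), np.float64(0.008738799914658547))] (array([0.49034016, 0.17338191, 0.0606275 ]), np.float64(0.005936187172337159))
```

Emit:
send_rows --pt "-0.03 0.002 0 0 0 0" --pt "-0.05 0.003 0 0 0 0" --pt "-0.05 0.003 0 0 0 0" --pt "-0.05 0.003 0 0 0 0" --pt "-0.05 0.003 0 0 0 0" --pt "-0.05 0.003 0 0 0 0" --pt "-0.045 0.002 0 0 0 0" --pt "-0.022 0.001 0 0 0 10"

```text
time: 3.2
tool_pos: [0.555, -0.1292, 0.2784]
tool_rot: [0.0, 0.777, 0.63, -0.0]
contact_force: [0.6, 0.6, -0.2]
gripper_width: 1.002
```

Emit:
send_rows --pt "0 0 0 0 0 10" --pt "0 0 0 0 0 10" --pt "0 0 0 0 0 0" --pt "0 0 0 0 0 0" --grip 0.75

```text
time: 3.7
tool_pos: [0.5553, -0.1269, 0.2784]
tool_rot: [0.0, 0.872, 0.489, 0.0]
contact_force: [-0.1, 0.4, -1.1]
gripper_width: 0.746
```

```bash
python3 - <<'E'
from h import *
togo([0.556,-0.128,0.28],-32)
import pickle
c=manip.get_calibration("wrist"); im=manip.grab_frame("wrist"); cv2.imwrite("pics/w2.png",im); pickle.dump(c,open("c2.pkl","wb"))
E
```

```text
pos [ 0.5553 -0.1269  0.2784] yawy -31.43 tilt 0.01 shift(tool) mm [-0.6  1.2 -1.6]
turn wz deg 0.57
```

View pics/w2.png

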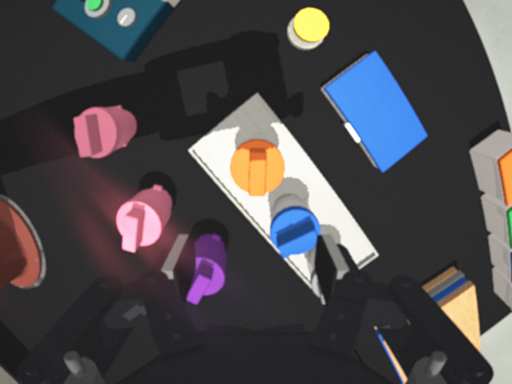

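```bash
python3 - <<'E'
from h import *
im=cv2.imread("pics/w2.png"); zoom(im,222,130,70,75,8,"pics/z6.png")
E
```

```text
(no output)
```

View pics/z6.png

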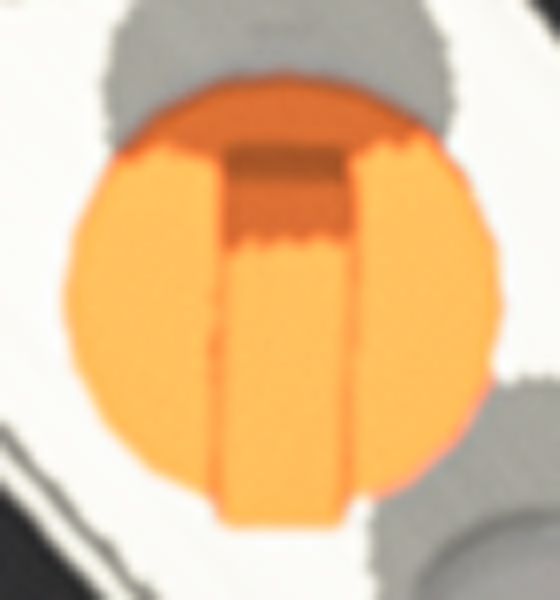

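```bash
python3 - <<'E'
from h import *; import pickle
c=pickle.load(open("c2.pkl","rb"))
z=lambda a:np.array(a)/8+[222,130]-0.44
q=plane("wrist",z([(226,181),(350,181),(348,525),(218,525)]),.123,c)
print(q.round(4)); m=q.mean(0);print("c",m, np.linalg.norm(q[0]-q[1]),np.linalg.norm(q[1]-q[2]))
a=(q[0]+q[1])/2-(q[2]+q[3])/2;print("ang",np.degrees(np.arctan2(a[1],a[0])))
# lid circle from orange mask ~ z .093
im=cv2.imread("pics/w2.png");h=cv2.cvtColor(im,cv2.COLOR_BGR2HSV);M=cv2.inRange(h,np.array((5,110,100)),np.array((20,255,255)));M[:,:222]=0;M[:,292:]=0;M[:130]=0;M[205:]=0
ct=max(cv2.findContours(M,0,1)[0],key=cv2.contourArea)[:,0,:].astype(float)
p=plane("wrist",ct,.093,c)[:,:2]
p=p[np.abs((p-m[:2])@np.array([-np.sin(np.radians(58)),np.cos(np.radians(58))]))>.012]
A=np.c_[2*p,np.ones(len(p))];s=np.linalg.lstsq(A,(p**2).sum(1),rcond=None)[0];print("lid",s[:2],np.sqrt(s[2]+s[:2]@s[:2]))
E
```

```text
[[ 0.5625 -0.1063  0.123 ]
 [ 0.5759 -0.1145  0.123 ]
 [ 0.552  -0.1539  0.123 ]
 [ 0.5374 -0.1449  0.123 ]]
c [ 0.55695197 -0.12988866  0.123     ] 0.01570358983424005 0.04603431076721187
ang 57.88065641707681
lid [ 0.55710099 -0.12983133] 0.030627900441641633
```

```bash
python3 - <<'E'
from h import *
togo([0.557,-0.130,0.098],-32.1)
E
```

```text
pos [ 0.5553 -0.1269  0.2784] yawy -31.46 tilt 0.00 shift(tool) mm [ -1.8   3.1 180.4]
turn wz deg 0.64
```

Emit:
send_rows --pt "-0.0018 0.003 0.02 0 0 0.6" --pt "0 0 0.035 0 0 0" --pt "0 0 0.035 0 0 0" --pt "0 0 0.03 0 0 0" --pt "0 0 0.025 0 0 0" --pt "0 0 0.02 0 0 0" --pt "0 0 0.01 0 0 0" --pt "0 0 0.003 0 0 0"

```text
time: 4.75
tool_pos: [0.5568, -0.13, 0.0997]
tool_rot: [-0.0, 0.875, 0.483, -0.0]
contact_force: [0.1, -0.3, -0.4]
gripper_width: 0.749
```

```bash
python3 - <<'E'
from h import *
togo([0.557,-0.130,0.098],-32.1); print(manip.state()["contact_force"])
cv2.imwrite("pics/w3.png",manip.grab_frame("wrist"))
E
```

```text
pos [ 0.5568 -0.13    0.0997] yawy -32.20 tilt 0.04 shift(tool) mm [0.1 0.2 1.7]
turn wz deg -0.10
[ 0.11072875 -0.29820357 -0.38009023]
```

View pics/w3.png

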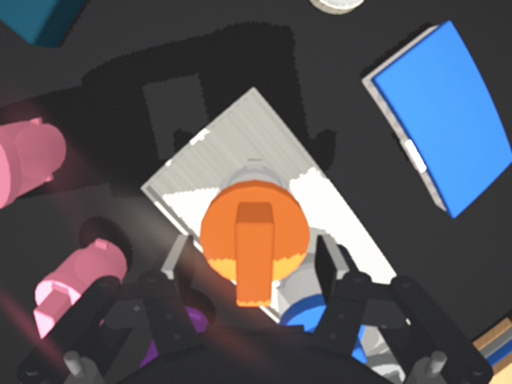

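The bar is centred between the fingers and nothing else is touched, so I'll close.

Emit:
send_rows --pt "0 0 0 0 0 0" --pt "0 0 0 0 0 0" --pt "0 0 0 0 0 0" --pt "0 0 0 0 0 0" --pt "0 0 0 0 0 0" --pt "0 0 0 0 0 0" --grip 0

```text
time: 5.55
tool_pos: [0.5574, -0.1302, 0.1013]
tool_rot: [0.0, 0.875, 0.483, 0.0]
contact_force: [-1.7, 1.1, 5.9]
gripper_width: 0.196
```

```bash
python3 - <<'E'
from h import *
togo([0.598,0.2107,0.26],-2.2); s=manip.state();print(s["contact_force"],s["gripper_width"])
E
```

```text
pos [ 0.5574 -0.1302  0.1013] yawy -32.20 tilt 0.07 shift(tool) mm [ 310.1 -147.2 -158.8]
turn wz deg -30.00
[-1.73953339  1.06617512  5.85133827] 0.19631024049600704
```

Emit:
send_rows --pt "0 0 -0.005 0 0 0" --pt "0 0 -0.02 0 0 0" --pt "0 0 -0.03 0 0 0" --pt "0 0 -0.035 0 0 0" --pt "0 0 -0.035 0 0 0" --pt "0 0 -0.025 0 0 0" --pt "0 0 -0.01 0 0 0" --pt "0 0 0 0 0 0"

```text
time: 6.55
tool_pos: [0.5571, -0.1302, 0.2609]
tool_rot: [0.0, 0.875, 0.483, 0.0]
contact_force: [-0.3, 0.4, -3.1]
gripper_width: 0.197
```

```bash
python3 - <<'E'
from h import *
togo([0.598,0.2107,0.26],-2.2); s=manip.state();print(s["contact_force"],s["ft_torque"],s["gripper_width"])
cv2.imwrite("pics/w4.png",manip.grab_frame("wrist"));zoom(manip.grab_frame("scene"),100,100,280,200,2.8,"pics/s4.png")
E
```

```text
pos [ 0.5571 -0.1302  0.2609] yawy -32.21 tilt 0.07 shift(tool) mm [ 310.2 -147.     0.8]
turn wz deg -30.01
[-0.30936908  0.41885545 -3.06319506] [ 0.00742377  0.00901266 -0.01158723] 0.19664915420189047
```

View pics/s4.png

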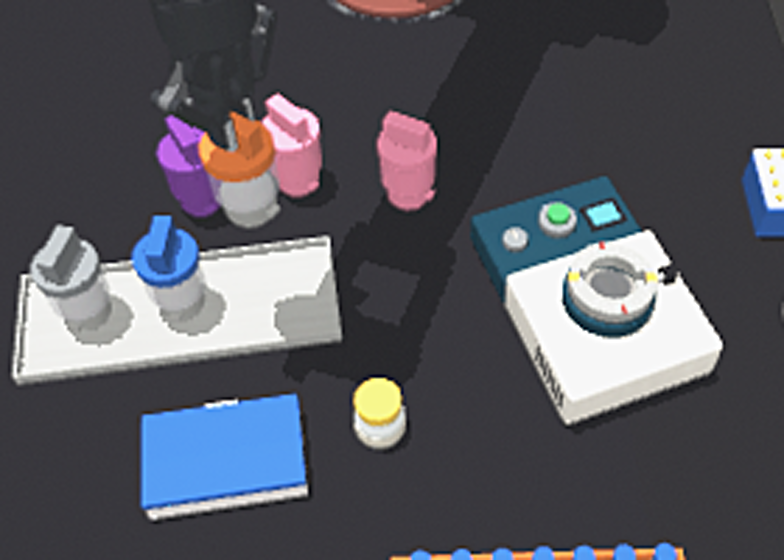

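View pics/w4.png

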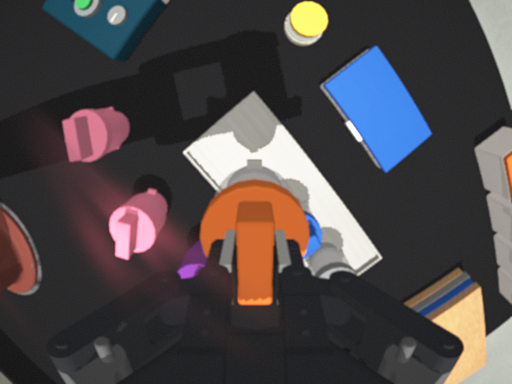

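Held, with about 3.1 N of weight. Moving it over the socket.

Emit:
send_rows --pt "0.022 -0.01 0 0 0 0" --pt "0.042 -0.02 0 0 0 0" --pt "0.052 -0.025 0 0 0 0" --pt "0.054 -0.026 0 0 0 0" --pt "0.052 -0.025 0 0 0 0" --pt "0.044 -0.021 0 0 0 0" --pt "0.03 -0.014 0 0 0 0" --pt "0.014 -0.006 0 0 0 0"

```text
time: 7.65
tool_pos: [0.5969, 0.2121, 0.2582]
tool_rot: [-0.0, 0.875, 0.484, -0.002]
contact_force: [0.2, -1.5, -3.5]
gripper_width: 0.197
```

Emit:
send_rows --pt "0 0 0 0 0 -8" --pt "0 0 0 0 0 -10" --pt "0 0 0 0 0 -8" --pt "0 0 0 0 0 -4" --pt "0 0 0 0 0 0" --pt "0 0 0 0 0 0"

```text
time: 8.4
tool_pos: [0.5976, 0.21, 0.2597]
tool_rot: [-0.0, 0.721, 0.693, -0.001]
contact_force: [0.1, -0.4, -2.5]
gripper_width: 0.194
```

```bash
python3 - <<'E'
from h import *
togo([0.598,0.2107,0.20],-2.2); s=manip.state();print(s["contact_force"],s["ft_torque"],s["gripper_width"])
import pickle
c=manip.get_calibration("wrist");pickle.dump(c,open("c5.pkl","wb"))
cv2.imwrite("pics/w5.png",manip.grab_frame("wrist"))
E
```

```text
pos [0.5976 0.21   0.2597] yawy -2.30 tilt 0.06 shift(tool) mm [ 0.7  0.4 59.7]
turn wz deg -0.10
[ 0.09336745 -0.35890971 -2.52225849] [-0.00080768  0.00249267  0.01157302] 0.194071358072575
```

View pics/w5.png

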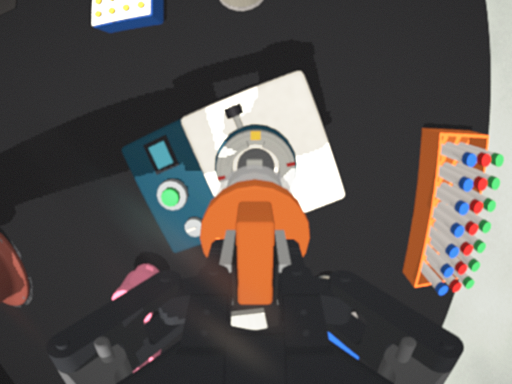

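```bash
python3 - <<'E'
from seg import *; import pickle
im=cv2.imread("pics/w5.png"); c=pickle.load(open("c5.pkl","rb"))
B=(210,120,300,178)
y=blobs("wrist",im,c,(18,70,100),(35,255,255),B,.099,8)
print("r");r=blobs("wrist",im,c,(0,70,100),(10,255,255),B,.099,4); r+=blobs("wrist",im,c,(170,70,100),(180,255,255),B,.099,4)
print("g");g=blobs("wrist",im,c,(50,90,80),(80,255,255),(150,180,190,215),.05,8)
h=cv2.cvtColor(im,cv2.COLOR_BGR2HSV);M=cv2.inRange(h,np.array((4,150,60)),np.array((18,255,255)));M[:175]=0;M[:,:195]=0;M[:,315:]=0
ct=max(cv2.findContours(M,0,1)[0],key=cv2.contourArea)[:,0,:].astype(float)
ct=ct[(ct[:,1]<232)]
P,R=pose(); zl=P[2]-.008
p=plane("wrist",ct,zl,c)[:,:2]
A=np.c_[2*p,np.ones(len(p))];s=np.linalg.lstsq(A,(p**2).sum(1),rcond=None)[0];print("lid",s[:2],np.sqrt(s[2]+s[:2]@s[:2]),P)
E
```

```text
[255.  134.9] [ 11  11 113] [0.5995 0.248  0.099 ]
r
[290.2 164. ] [ 9  5 33] [0.6351 0.2162 0.099 ]
[221.2 176.5] [ 7  2 13] [0.562  0.2055 0.099 ]
g
[170.  196.7] [ 17  18 250] [0.4869 0.1684 0.05  ]
lid [0.59828283 0.22109825] 0.024145596335550266 [0.5976675  0.21013752 0.259856  ]
```

Emit:
send_rows --pt "0.0007 0.0005 0.015 0 0 -0.1" --pt "0 0 0.02 0 0 0" --pt "0 0 0.01 0 0 0" --pt "0 0 0.006 0 0 0" --pt "0 0 0.003 0 0 0" --pt "0 0 0 0 0 0" --pt "0 0 0 0 0 0"

```text
time: 9.32
tool_pos: [0.5987, 0.2113, 0.2071]
tool_rot: [0.0, 0.72, 0.694, 0.001]
contact_force: [1.2, -0.5, -2.7]
gripper_width: 0.197
```

```bash
cat > st.py <<'E'
from h import *
togo([0.5982,0.2108,0.20],-2.2); s=manip.state();print("t",s["time"],"F",s["contact_force"].round(2),"T",s["ft_torque"].round(3),s["gripper_width"])
E
python3 st.py; python3 - <<'E'
from h import *
im=manip.grab_frame("scene"); zoom(im,270,130,100,110,5,"pics/s6.png")
E
```

```text
pos [0.5987 0.2113 0.2071] yawy -2.11 tilt 0.08 shift(tool) mm [-0.5 -0.4  7.1]
turn wz deg 0.09
t 9.325 F [ 1.16 -0.54 -2.73] T [-0.002 -0.059  0.041] 0.1970014953623553
```

View pics/s6.png

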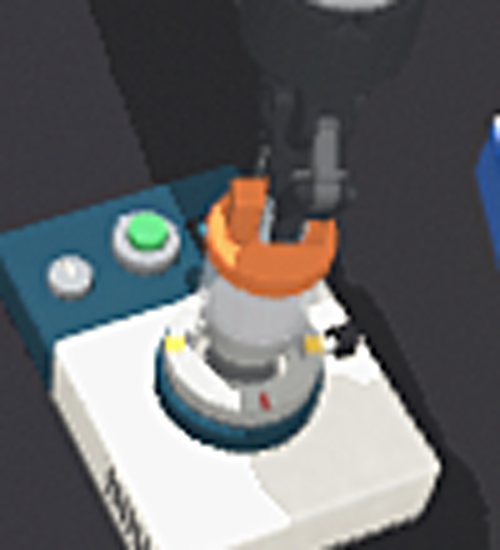

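The jar looks lined up above the bore, so I'll descend slowly.

Emit:
send_rows --pt "-0.0004 -0.0004 0.004 0 0 0" --pt "0 0 0.004 0 0 0" --pt "0 0 0.003 0 0 0" --pt "0 0 0.002 0 0 0" --pt "0 0 0 0 0 0"

```text
time: 10.0
tool_pos: [0.5977, 0.2108, 0.193]
tool_rot: [-0.0, 0.72, 0.694, -0.0]
contact_force: [-0.4, -0.3, -3.1]
gripper_width: 0.193
```

```bash
python3 st.py
```

```text
pos [0.5977 0.2108 0.193 ] yawy -2.11 tilt 0.03 shift(tool) mm [-0.   0.5 -7. ]
turn wz deg 0.09
t 10.0 F [-0.45 -0.27 -3.08] T [-0.033  0.025  0.003] 0.1926051936832634
```

Emit:
send_rows --pt "0 0.0002 0.002 0 0 0" --pt "0 0 0.002 0 0 0" --pt "0 0 0.002 0 0 0" --pt "0 0 0.002 0 0 0" --pt "0 0 0.0015 0 0 0" --pt "0 0 0 0 0 0"

```text
time: 10.75
tool_pos: [0.598, 0.2108, 0.1836]
tool_rot: [-0.0, 0.72, 0.694, -0.0]
contact_force: [0.2, 0.0, -2.5]
gripper_width: 0.2
```

```bash
python3 st.py
```

```text
pos [0.598  0.2108 0.1836] yawy -2.10 tilt 0.02 shift(tool) mm [ -0.    0.2 -16.4]
turn wz deg 0.10
t 10.75 F [ 0.17  0.03 -2.51] T [-0.003  0.007 -0.003] 0.1999415559861286
```

Emit:
send_rows --pt "0 0 0.0015 0 0 0" --pt "0 0 0.0015 0 0 0" --pt "0 0 0.001 0 0 0" --pt "0 0 0 0 0 0"

```text
time: 11.25
tool_pos: [0.5981, 0.2109, 0.1804]
tool_rot: [0.0, 0.72, 0.694, 0.0]
contact_force: [-1.3, -0.3, 1.4]
gripper_width: 0.195
```

```bash
python3 st.py
```

```text
pos [0.5981 0.2109 0.1804] yawy -2.10 tilt 0.02 shift(tool) mm [ -0.1   0.1 -19.6]
turn wz deg 0.10
t 11.25 F [-1.26 -0.3   1.44] T [-0.027  0.292 -0.036] 0.19456452106024497
```

Emit:
send_rows --pt "0 0 0.001 0 0 0" --pt "0 0 0.001 0 0 0" --pt "0 0 0.001 0 0 0" --pt "0 0 0 0 0 0"

```text
time: 11.75
tool_pos: [0.5982, 0.2109, 0.1772]
tool_rot: [0.0, 0.72, 0.694, 0.0]
contact_force: [-2.2, -0.3, 3.9]
gripper_width: 0.2
```

```bash
python3 st.py
```

```text
pos [0.5982 0.2109 0.1772] yawy -2.11 tilt 0.03 shift(tool) mm [ -0.1  -0.  -22.8]
turn wz deg 0.09
t 11.75 F [-2.21 -0.27  3.95] T [-0.068  0.569 -0.001] 0.2000671596111912
```

The spring force is there. A small side force of 2 N along -x is building, so I'll ease the jar 0.6 mm that way and keep going down.

Emit:
send_rows --pt "0 -0.0006 0 0 0 0" --pt "0 0 0.001 0 0 0" --pt "0 0 0.001 0 0 0" --pt "0 0 0.001 0 0 0" --pt "0 0 0 0 0 0"

```text
time: 12.38
tool_pos: [0.598, 0.2109, 0.1745]
tool_rot: [0.0, 0.72, 0.694, 0.001]
contact_force: [-2.1, -0.6, 7.4]
gripper_width: 0.195
```

```bash
python3 st.py
```

```text
pos [0.598  0.2109 0.1745] yawy -2.10 tilt 0.08 shift(tool) mm [ -0.1   0.3 -25.5]
turn wz deg 0.10
t 12.375 F [-2.06 -0.64  7.44] T [-0.093  0.19   0.005] 0.19484859464516852
```

Emit:
send_rows --pt "0 -0.0003 0.001 0 0 0" --pt "0 0 0.001 0 0 0" --pt "0 0 0.001 0 0 0" --pt "0 0 0.001 0 0 0" --pt "0 0 0 0 0 0"

```text
time: 13.0
tool_pos: [0.598, 0.211, 0.1714]
tool_rot: [0.001, 0.72, 0.694, 0.001]
contact_force: [-2.5, -0.3, 7.7]
gripper_width: 0.197
```

```bash
python3 st.py
```

```text
pos [0.598  0.211  0.1714] yawy -2.11 tilt 0.13 shift(tool) mm [ -0.2   0.3 -28.6]
turn wz deg 0.09
t 13.0 F [-2.49 -0.34  7.72] T [-0.201  0.405  0.025] 0.19654400813758385
```

Emit:
send_rows --pt "0 0 0.001 0 0 0" --pt "0 0 0.001 0 0 0" --pt "0 0 0 0 0 0"

```text
time: 13.38
tool_pos: [0.5981, 0.211, 0.1702]
tool_rot: [0.001, 0.72, 0.694, 0.001]
contact_force: [-3.4, -0.9, 11.5]
gripper_width: 0.202
```

```bash
python3 st.py
```

```text
pos [0.5981 0.211  0.1702] yawy -2.11 tilt 0.15 shift(tool) mm [ -0.2   0.2 -29.8]
turn wz deg 0.09
t 13.375 F [-3.43 -0.91 11.48] T [-0.23   0.638 -0.035] 0.20215106572770822
```

Emit:
send_rows --pt "0 -0.0004 0.001 0 0 0" --pt "0 0 0.001 0 0 0" --pt "0 0 0 0 0 0"

```text
time: 13.75
tool_pos: [0.5982, 0.211, 0.1702]
tool_rot: [0.001, 0.72, 0.694, 0.002]
contact_force: [-5.5, -2.0, 16.8]
gripper_width: 0.196
```

```bash
python3 st.py; python3 - <<'E'
from h import *
im=manip.grab_frame("scene"); zoom(im,270,130,100,110,5,"pics/s7.png")
E
```

```text
pos [0.5982 0.211  0.1702] yawy -2.10 tilt 0.23 shift(tool) mm [ -0.2   0.1 -29.8]
turn wz deg 0.10
t 13.75 F [-5.51 -2.01 16.83] T [-0.419  1.127  0.015] 0.1961667931007242
```

View pics/s7.png

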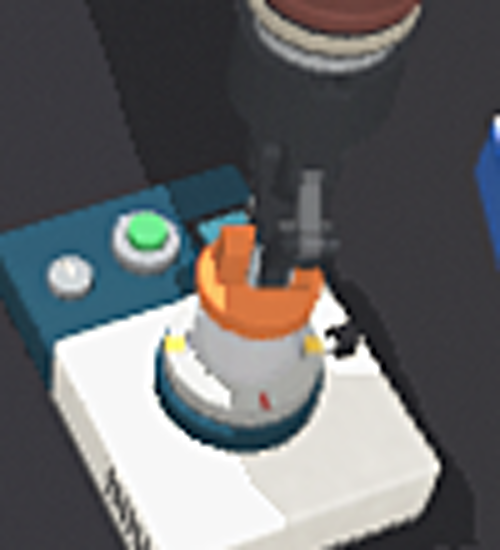

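The jar is on the hard floor. I'll ease off 0.8 mm and start turning clockwise.

Emit:
send_rows --pt "0 -0.0004 -0.0008 0 0 0" --pt "0 0 0 0 0 3" --pt "0 0 0 0 0 4" --pt "0 0 0 0 0 4" --pt "0 0 0 0 0 0"

```text
time: 14.42
tool_pos: [0.5986, 0.2113, 0.1702]
tool_rot: [0.001, 0.783, 0.622, 0.003]
contact_force: [-0.6, -0.2, 12.3]
gripper_width: 0.194
```

```bash
python3 st.py
```

```text
pos [0.5986 0.2113 0.1702] yawy -13.14 tilt 0.37 shift(tool) mm [ -0.5  -0.1 -29.8]
turn wz deg -10.94
t 14.425 F [-0.6  -0.19 12.34] T [-0.126  0.17  -0.031] 0.19412841974033215
```

It turns freely at very low torque. Continuing.

Emit:
send_rows --pt "0 0 0 0 0 6" --pt "0 0 0 0 0 6" --pt "0 0 0 0 0 6" --pt "0 0 0 0 0 6" --pt "0 0 0 0 0 6" --pt "0 0 0 0 0 6" --pt "0 0 0 0 0 0"

```text
time: 15.3
tool_pos: [0.5991, 0.211, 0.1703]
tool_rot: [0.001, 0.937, 0.349, 0.004]
contact_force: [-0.1, -0.8, 11.8]
gripper_width: 0.201
```

```bash
python3 st.py
```

```text
pos [0.5991 0.211  0.1703] yawy -49.16 tilt 0.44 shift(tool) mm [ -0.6  -0.3 -29.8]
turn wz deg -46.96
t 15.3 F [-0.07 -0.84 11.76] T [-0.394 -0.077 -0.088] 0.20106457798881786
```

Emit:
send_rows --pt "0 0 0 0 0 6" --pt "0 0 0 0 0 6" --pt "0 0 0 0 0 6" --pt "0 0 0 0 0 6" --pt "0 0 0 0 0 5" --pt "0 0 0 0 0 3" --pt "0 0 0 0 0 0"

```text
time: 16.18
tool_pos: [0.599, 0.2105, 0.1703]
tool_rot: [0.0, 0.997, 0.077, 0.004]
contact_force: [1.5, -0.9, 11.3]
gripper_width: 0.195
```

```bash
python3 st.py
```

```text
pos [0.599  0.2105 0.1703] yawy -81.13 tilt 0.42 shift(tool) mm [ -0.6  -0.3 -29.7]
turn wz deg -78.93
t 16.175 F [ 1.46 -0.92 11.3 ] T [-0.618 -0.014 -0.106] 0.1953418660724645
```

It has turned 79°, to the red marks. I'll release the push and let the spring lift it into the pockets.

Emit:
send_rows --pt "0 0 -0.001 0 0 0" --pt "0 0 -0.001 0 0 0" --pt "0 0 -0.001 0 0 0" --pt "0 0 -0.001 0 0 0" --pt "0 0 -0.001 0 0 0" --pt "0 0 0 0 0 0"

```text
time: 16.92
tool_pos: [0.5986, 0.2105, 0.1737]
tool_rot: [0.001, 0.997, 0.077, 0.003]
contact_force: [2.4, -1.7, 7.0]
gripper_width: 0.197
```

```bash
python3 st.py
```

```text
pos [0.5986 0.2105 0.1737] yawy -81.12 tilt 0.36 shift(tool) mm [ -0.2  -0.3 -26.3]
turn wz deg -78.92
t 16.925 F [ 2.38 -1.67  7.02] T [-0.478 -0.371  0.035] 0.19724507875066075
```

Emit:
send_rows --pt "0 0 -0.001 0 0 0" --pt "0 0 -0.001 0 0 0" --pt "0 0 0 0 0 0"

```text
time: 17.3
tool_pos: [0.5982, 0.2106, 0.1749]
tool_rot: [0.0, 0.997, 0.077, 0.002]
contact_force: [3.2, -1.8, 6.0]
gripper_width: 0.2
```

```bash
python3 st.py
```

```text
pos [0.5982 0.2106 0.1749] yawy -81.12 tilt 0.29 shift(tool) mm [  0.2  -0.2 -25.1]
turn wz deg -78.92
t 17.3 F [ 3.24 -1.79  6.  ] T [-0.417 -0.734 -0.006] 0.2003650685762434
```

Emit:
send_rows --pt "0 0 -0.001 0 0 0" --pt "0 0 -0.001 0 0 0" --pt "0 0 0 0 0 0"

```text
time: 17.68
tool_pos: [0.5976, 0.2106, 0.1751]
tool_rot: [0.0, 0.997, 0.077, 0.002]
contact_force: [6.6, -1.4, 0.9]
gripper_width: 0.2
```

```bash
python3 st.py
```

```text
pos [0.5976 0.2106 0.1751] yawy -81.12 tilt 0.20 shift(tool) mm [  0.7  -0.1 -24.9]
turn wz deg -78.92
t 17.675 F [ 6.57 -1.37  0.86] T [-0.276 -1.318  0.059] 0.19984499377747245
```

The rise stopped at lock height, seated in the pockets. I'll relieve the sideways load, then let go.

Emit:
send_rows --pt "0.0012 0 0.0003 0 0 0" --pt "0 0 0 0 0 0" --pt "0 0 0 0 0 0"

```text
time: 18.05
tool_pos: [0.598, 0.2108, 0.1752]
tool_rot: [0.0, 0.997, 0.078, 0.001]
contact_force: [5.0, -2.3, 2.2]
gripper_width: 0.196
```

```bash
python3 st.py
```

```text
pos [0.598  0.2108 0.1752] yawy -81.11 tilt 0.08 shift(tool) mm [  0.2   0.  -24.8]
turn wz deg -78.91
t 18.05 F [ 5.04 -2.31  2.24] T [-0.599 -1.124 -0.069] 0.19637330840740655
```

Emit:
send_rows --pt "0 0 0 0 0 0" --pt "0 0 0 0 0 0" --pt "0 0 0 0 0 0" --pt "0 0 0 0 0 0" --pt "0 0 -0.002 0 0 0" --pt "0 0 -0.01 0 0 0" --pt "0 0 -0.02 0 0 0" --pt "0 0 -0.03 0 0 0" --grip 0.6

```text
time: 19.05
tool_pos: [0.5974, 0.211, 0.2386]
tool_rot: [0.0, 0.997, 0.078, -0.0]
contact_force: [0.6, 0.3, 0.7]
gripper_width: 0.604
```

```bash
python3 st.py; python3 - <<'E'
from h import *
im=manip.grab_frame("scene"); zoom(im,270,130,100,110,5,"pics/s8.png")
cv2.imwrite("pics/w8.png",manip.grab_frame("wrist"))
E
```

```text
pos [0.5974 0.211  0.2386] yawy -81.11 tilt 0.03 shift(tool) mm [ 0.8  0.4 38.6]
turn wz deg -78.91
t 19.05 F [0.65 0.28 0.65] T [-0.026 -0.025  0.066] 0.6042360132605958
```

View pics/s8.png

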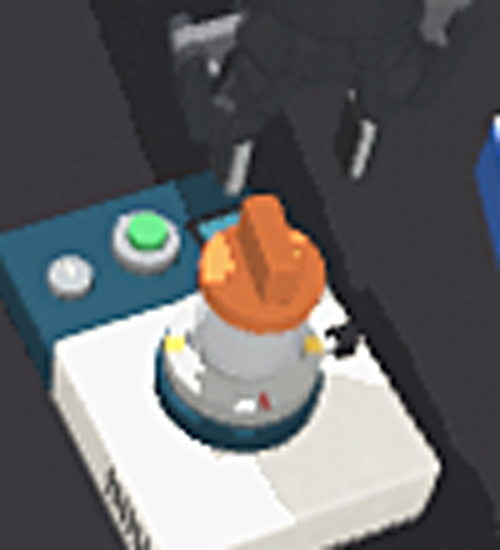

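View pics/w8.png

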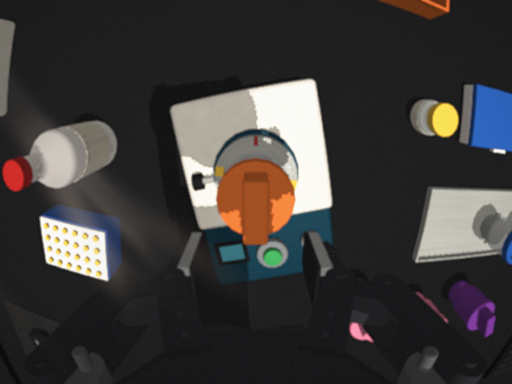

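```bash
python3 - <<'E'
from seg import *; import pickle
c3=manip.get_calibration("wrist");im=cv2.imread("pics/w8.png")
h=cv2.cvtColor(im,cv2.COLOR_BGR2HSV);M=cv2.inRange(h,np.array((50,90,80)),np.array((80,255,255)));M[:240]=0;M[275:]=0;M[:,:250]=0;M[:,295:]=0
m=cv2.moments(M,True);u3=(m['m10']/m['m00'],m['m01']/m['m00']);print(u3)
L=[("wrist",(212.8,197.2),pickle.load(open("c1.pkl","rb"))),("wrist",(170.0,196.7),pickle.load(open("c5.pkl","rb"))),("wrist",u3,c3),("top",(229.5,224.83),None),("scene",(299,175.91),None)]
S=np.array([.5982,.2108])
def tri(L):
    A=np.zeros((3,3));b=np.zeros(3)
    for n,u,c in L:
        o,d=ray(n,u,c);d=d[0]/np.linalg.norm(d[0]);Q=np.eye(3)-np.outer(d,d);A+=Q;b+=Q@o
    return np.linalg.solve(A,b)
for l in(L[:3],L,[L[0],L[2]]):
    p=tri(l);v=S-p[:2];print(p,np.linalg.norm(v),np.degrees(np.arctan2(v[1],v[0])))
for z in(.045,.05,.055,.06):
    print(z,[ (plane(n,u,z,c)[0][:2].round(4), round(np.linalg.norm(plane(n,u,z,c)[0][:2]-S),4)) for n,u,c in L[:3]])
E
```

```text
(272.29761904761904, 256.44444444444446)
[0.48964081 0.17130881 0.0578351 ] 0.11551905139926265 19.990157101056152
[0.49067084 0.17267008 0.06113752] 0.11408948782788592 19.524544199136287
[0.48970626 0.17136477 0.05770289] 0.11543842228327059 19.975157755105986
0.045 [(array([0.4876, 0.1667]), np.float64(0.1191)), (array([0.4852, 0.1668]), np.float64(0.1212)), (array([0.4827, 0.1696]), np.float64(0.1226))]
0.05 [(array([0.4884, 0.1684]), np.float64(0.1177)), (array([0.4869, 0.1685]), np.float64(0.1191)), (array([0.4855, 0.1704]), np.float64(0.1197))]
0.055 [(array([0.4892, 0.1702]), np.float64(0.1164)), (array([0.4885, 0.1702]), np.float64(0.117)), (array([0.4883, 0.1712]), np.float64(0.1168))]
0.06 [(array([0.49  , 0.1719]), np.float64(0.115)), (array([0.4901, 0.1719]), np.float64(0.1149)), (array([0.4912, 0.172 ]), np.float64(0.1139))]
```

```bash
python3 - <<'E'
from h import *
togo([0.490,0.1715,0.25],110)
E
```

```text
pos [0.6001 0.2117 0.2439] yawy -81.10 tilt 0.57 shift(tool) mm [-114.9   22.7   -7.2]
turn wz deg 168.90
```

Emit:
send_rows --pt "-0.02 0.004 -0.003 0 0 0" --pt "-0.04 0.008 -0.004 0 0 0" --pt "-0.035 0.007 0 0 0 0" --pt "-0.02 0.004 0 0 0 -5" --pt "0 0 0 0 0 -10" --pt "0 0 0 0 0 -10" --pt "0 0 0 0 0 -10" --pt "0 0 0 0 0 -10" --grip 0

```text
time: 20.15
tool_pos: [0.4874, 0.1706, 0.2444]
tool_rot: [0.0, 0.89, 0.456, 0.0]
contact_force: [0.0, -0.4, 0.2]
gripper_width: -0.004
```

Emit:
send_rows --pt "0 0 0 0 0 -10" --pt "0 0 0 0 0 -10" --pt "0 0 0 0 0 -10" --pt "0 0 0 0 0 -10" --pt "0 0 0 0 0 -10" --pt "0 0 0 0 0 -10" --pt "0 0 0 0 0 -10" --pt "0 0 0 0 0 -10"

```text
time: 21.15
tool_pos: [0.4874, 0.1706, 0.2443]
tool_rot: [0.0, 0.389, 0.921, 0.0]
contact_force: [-0.2, -1.2, 0.1]
gripper_width: 0.007
```

Emit:
send_rows --pt "0 0 0 0 0 -10" --pt "0 0 0 0 0 -10" --pt "0 0 0 0 0 -10" --pt "0 0 0 0 0 -10" --pt "0 0 0 0 0 -10" --pt "0 0 0 0 0 -10" --pt "0 0 0 0 0 0" --pt "0 0 0 0 0 0"

```text
time: 22.15
tool_pos: [0.4875, 0.1706, 0.2443]
tool_rot: [0.0, -0.12, 0.993, -0.0]
contact_force: [0.0, 0.3, 0.0]
gripper_width: 0.001
```

```bash
python3 - <<'E'
from h import *
togo([0.490,0.1715,0.12],110); s=manip.state();print(s["joint_pos"],s["gripper_width"],s["contact_force"])
cv2.imwrite("pics/w9.png",manip.grab_frame("wrist"))
im=manip.grab_frame("scene"); zoom(im,250,110,120,130,4.5,"pics/s9.png")
E
```

```text
pos [0.4875 0.1706 0.2443] yawy 103.76 tilt 0.00 shift(tool) mm [ -2.7   0.3 124.3]
turn wz deg -6.24
[ 1.92433808e-01 -2.18361223e-01  1.84640939e+00 -2.17682280e-05
  1.51347437e+00 -1.61843662e+00] 0.0013467831775958673 [0.00940143 0.34049857 0.01373847]
```

View pics/w9.png

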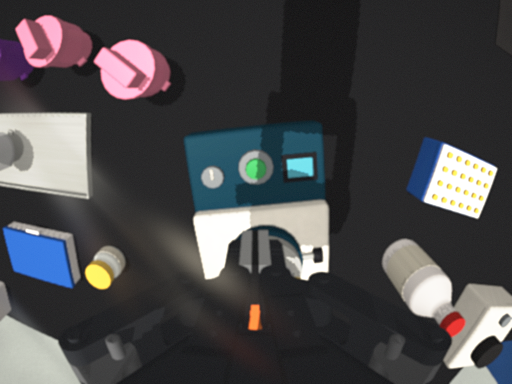

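View pics/s9.png

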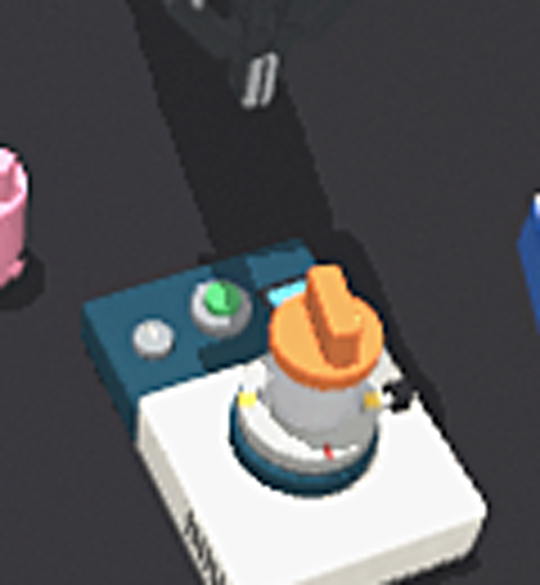

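```bash
python3 - <<'E'
from seg import *
c=manip.get_calibration("wrist");im=cv2.imread("pics/w9.png")
for z in(.055,.058,.061): blobs("wrist",im,c,(50,90,80),(80,255,255),(235,145,280,190),z,20)
E
```

```text
[255.5 168.5] [ 20  20 328] [0.4912 0.172  0.055 ]
[255.5 168.5] [ 20  20 328] [0.4904 0.1719 0.058 ]
[255.5 168.5] [ 20  20 328] [0.4897 0.1717 0.061 ]
```

Emit:
send_rows --pt "-0.003 0 0.02 0 0 -6" --pt "0 0 0.035 0 0 0" --pt "0 0 0.04 0 0 0" --pt "0 0 0.035 0 0 0" --pt "0 0 0.025 0 0 0" --pt "0 0 0.012 0 0 0" --pt "0 0 0 0 0 0"

```text
time: 23.12
tool_pos: [0.4901, 0.1712, 0.0768]
tool_rot: [-0.001, -0.173, 0.985, -0.0]
contact_force: [1.0, 0.2, 0.4]
gripper_width: 0.002
```

```bash
python3 - <<'E'
from h import *
togo([0.4903,0.1717,0.058],110); s=manip.state();print(s["contact_force"])
im=manip.grab_frame("scene"); zoom(im,250,110,120,130,4.5,"pics/s10.png")
E
```

```text
pos [0.4901 0.1712 0.0768] yawy 109.87 tilt 0.07 shift(tool) mm [-0.4  0.4 18.8]
turn wz deg -0.13
[1.02113627 0.18418831 0.3825093 ]
```

View pics/s10.png

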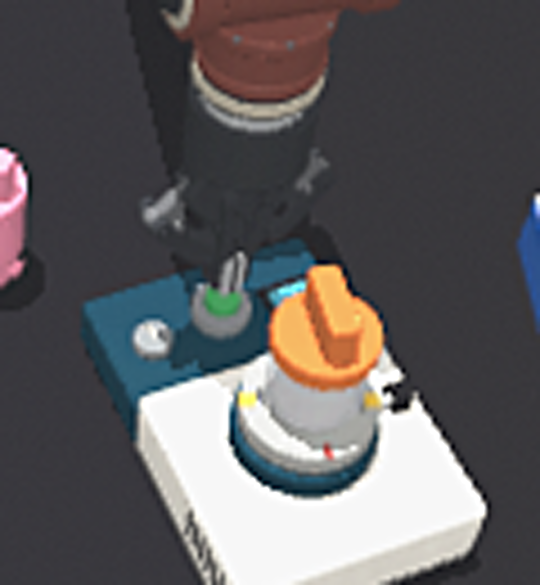

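Well centred over the key. Descending gently until the force shows.

Emit:
send_rows --pt "0 0 0.006 0 0 0" --pt "0 0 0.006 0 0 0" --pt "0 0 0.003 0 0 0" --pt "0 0 0 0 0 0"

```text
time: 23.68
tool_pos: [0.4908, 0.1714, 0.0628]
tool_rot: [0.0, -0.173, 0.985, -0.0]
contact_force: [1.0, 1.5, 2.9]
gripper_width: -0.002
```

Emit:
send_rows --pt "0 0 0.002 0 0 0" --pt "0 0 0.002 0 0 0" --pt "0 0 0 0 0 0"

```text
time: 24.05
tool_pos: [0.4909, 0.1714, 0.0608]
tool_rot: [-0.0, -0.173, 0.985, -0.0]
contact_force: [-6.5, -1.5, 15.1]
gripper_width: -0.001
```

```bash
python3 - <<'E'
from h import *
im=manip.grab_frame("scene"); zoom(im,270,140,80,70,7,"pics/s11.png"); zoom(manip.grab_frame("wrist"),160,180,200,150,4,"pics/w11.png"); s=manip.state();print(s["tool_pos"],s["contact_force"])
E
```

```text
[0.49094338 0.17143041 0.0607923 ] [-6.16434036 -1.77830418 15.80454198]
```

View pics/s11.png

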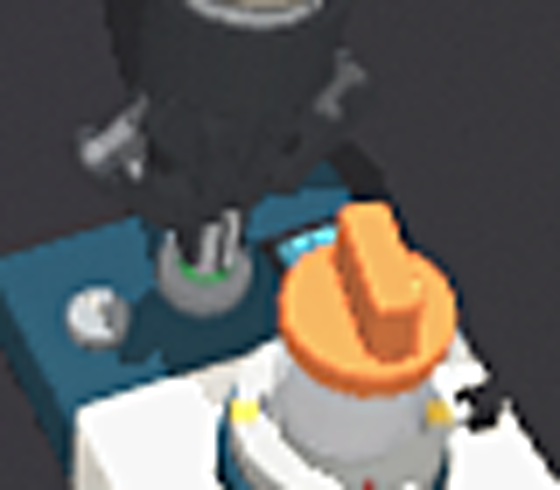

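View pics/w11.png

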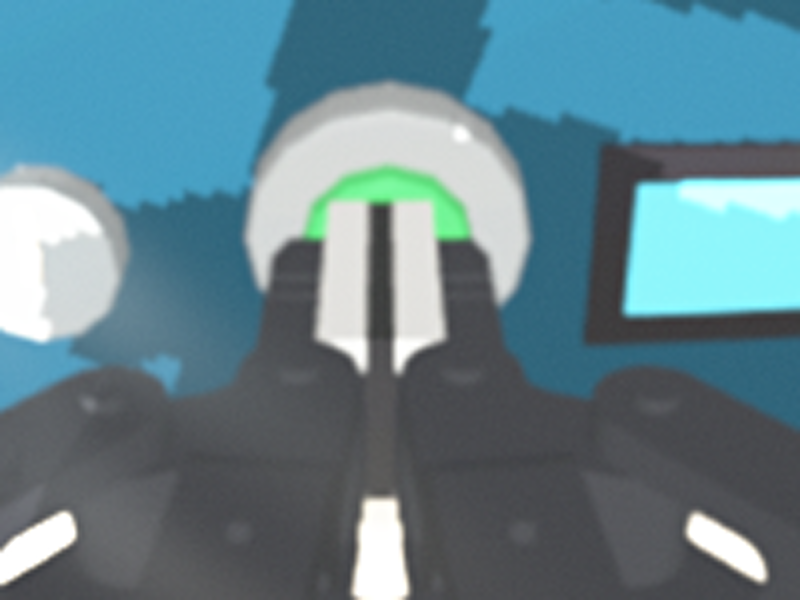

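The hard stop is at z = 0.0608, but I can't tell whether that's the key bottoming or the bezel. I'll back up in small steps and read the force curve.

Emit:
send_rows --pt "0 0 -0.003 0 0 0" --pt "0 0 0 0 0 0" --pt "0 0 0 0 0 0"

```text
time: 24.52
tool_pos: [0.4909, 0.1714, 0.0615]
tool_rot: [0.001, -0.173, 0.985, 0.0]
contact_force: [0.3, 0.3, 4.1]
gripper_width: -0.004
```

Emit:
send_rows --pt "0 0 -0.001 0 0 0" --pt "0 0 0 0 0 0" --pt "0 0 0 0 0 0"

```text
time: 24.9
tool_pos: [0.4907, 0.1714, 0.0624]
tool_rot: [0.0, -0.173, 0.985, 0.0]
contact_force: [2.0, -0.2, 3.8]
gripper_width: -0.001
```

Emit:
send_rows --pt "0 0 -0.0015 0 0 0" --pt "0 0 0 0 0 0" --pt "0 0 0 0 0 0"

```text
time: 25.28
tool_pos: [0.4902, 0.1713, 0.0637]
tool_rot: [-0.0, -0.173, 0.985, -0.0]
contact_force: [1.8, 0.2, 2.5]
gripper_width: -0.001
```

Emit:
send_rows --pt "0 0 -0.0015 0 0 0" --pt "0 0 0 0 0 0" --pt "0 0 0 0 0 0"

```text
time: 25.65
tool_pos: [0.49, 0.1712, 0.065]
tool_rot: [-0.0, -0.173, 0.985, -0.0]
contact_force: [0.4, -0.0, 2.3]
gripper_width: -0.002
```

Emit:
send_rows --pt "0 0 -0.0015 0 0 0" --pt "0 0 0 0 0 0" --pt "0 0 0 0 0 0"

```text
time: 26.02
tool_pos: [0.4899, 0.1712, 0.0664]
tool_rot: [-0.001, -0.173, 0.985, 0.0]
contact_force: [-1.1, -0.1, 0.6]
gripper_width: -0.003
```

Emit:
send_rows --pt "0 0 -0.003 0 0 0" --pt "0 0 0 0 0 0" --pt "0 0 0 0 0 0"

```text
time: 26.4
tool_pos: [0.4904, 0.1713, 0.0699]
tool_rot: [0.0, -0.173, 0.985, 0.0]
contact_force: [-0.8, -0.3, -0.6]
gripper_width: -0.004
```

The force falls from about 4 N at 61.5 mm to zero at about 66.5 mm. That is the key's own spring over its full 5 mm of travel, so the key was fully pressed and has sprung back. I'll retreat and check the jar.

Emit:
send_rows --pt "0 0 -0.02 0 0 0" --pt "0 0 -0.04 0 0 0" --pt "0 0 -0.045 0 0 0" --pt "0 0 -0.045 0 0 0" --pt "0 0 -0.04 0 0 0" --pt "0.04 0 -0.01 0 0 0" --pt "0.03 0 0 0 0 0" --pt "0 0 0 0 0 0"

```text
time: 27.4
tool_pos: [0.4237, 0.1473, 0.2702]
tool_rot: [0.001, -0.173, 0.985, 0.0]
contact_force: [0.2, 0.5, 0.4]
gripper_width: -0.004
```

```bash
python3 - <<'E'
from h import *
s=manip.state();print(s["tool_pos"],s["contact_force"])
im=manip.grab_frame("scene"); cv2.imwrite("pics/s12.png",im); t=manip.grab_frame("top"); cv2.imwrite("pics/t12.png",t)
a=cv2.resize(im[130:240,265:365],None,fx=4,fy=4,interpolation=2);b=cv2.resize(t[140:250,170:270],None,fx=4,fy=4,interpolation=2)
cv2.imwrite("pics/z12.png",np.hstack([a,b]))
cv2.imwrite("pics/w12.png",manip.grab_frame("wrist"))
# expected lid/bar pixels for locked pose
S=np.array([.5982,.2108]);a=np.radians(9);d=np.array([np.cos(a),np.sin(a)])*.024
for n in("scene","top"): print(n,proj(n,[[*(S+d),.197],[*(S-d),.197]]).round(1))
E
```

```text
[0.42373645 0.14727758 0.27015717] [0.19001136 0.48312795 0.44188455]
scene [[327.8 183. ]
 [322.1 168.1]]
top [[210.5 173.6]
 [213.3 190.5]]
```

View pics/z12.png

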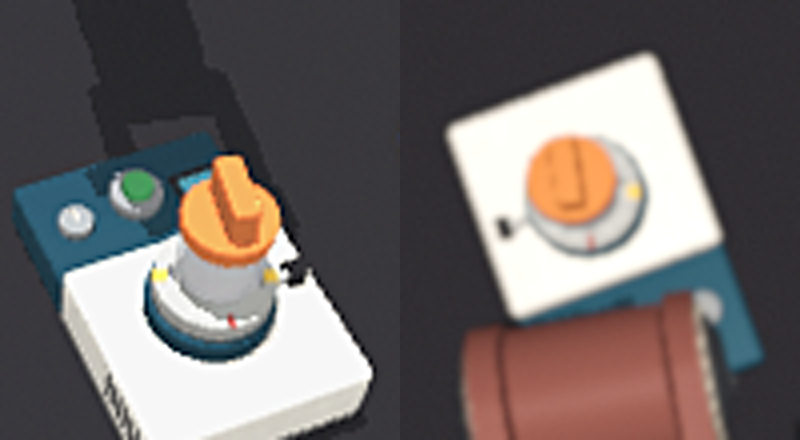

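View pics/s12.png

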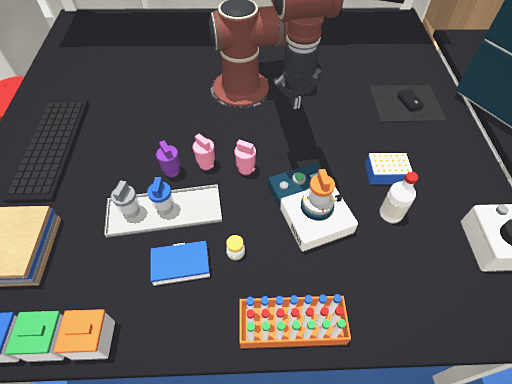

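The jar stands upright in the ring with its bar along the red marks. Its bar ends are at scene (322,169) and (327,182), against a predicted (322,168) and (328,183). The key is up and the other things haven't moved. Handing in.

```bash
python3 -c "
from plant import manip
print(manip.job_done())"
```

```text
the job is handed in; nothing more can be done
None
```

The orange-lidded jar is locked in the bayonet ring and the green start key has been pressed. I handed the job in at about 27.5 s; no verdict was reported.

- **Fit:** I gripped the jar by its bar and lined the lugs up with the yellow notches, measured at 87.8° in the world frame. I then lowered it against the spring to the hard floor. The vertical force on the wrist peaked at about 17 N.
- **Lock:** It turned 79° clockwise with almost no resistance. With the push taken off it rose 4.9 mm into the pockets and stopped there, matching the 5 mm expected. I then let go.
- **Start key:** I pressed it with the shut fingers. The force fell from about 4 N to zero over 5 mm on the way back up, so the key went fully down and sprang back.
- **Last pictures:** The jar stands upright with its bar along the red marks, within about 1.5 pixels of the predicted spot. The key looks up, the other things look unmoved, and the arm is clear of everything.

**Disagreements:**
- The top and scene cameras differed by about 5 mm on the socket's y position, so I used the wrist camera, which lay between them.
- The pictures put the key's top at 58 to 61 mm, but touch found it at about 66 mm.
- Side forces of up to about 6 N appeared during insertion and before release. I eased them by shifting the jar about 1 mm, but 5 N still remained when I opened the gripper.

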